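# Insulation check of a signal lamp socket on a dead-man test slide

### The arm

A 6-joint arm with a two-finger parallel gripper is mounted at the origin on the work surface. World frame = base frame: x ahead of the robot, y to its left, z up, the work surface at z = 0. Lengths are in m, angles in rad, forces in N, time in s.
With the tool pointing down it reaches from about 0.35 to 0.975 m from the base axis. Payload 4.9 kg.
Tool frame: the origin (TCP) lies midway between the tips of the shut fingers; the grasp point (between the pads) lies 19 mm behind it; z points along the fingers, x is the direction in which the jaws open and shut, and the axes are right-handed (so a half turn about z gives the same grasp; the last joint's range is limited). The gripper opens to 85 mm and grips with 20 to 120 N. Pads are 22 mm wide; open, the fingers measure 114 mm over their backs; the gripper's body (76 mm by 85 mm) begins 54 mm behind the grasp point. The pads swing forward as they close: fully open they stand 13 mm farther back than shut.
Start: joints at [-1.349, 0.053, 1.613, -0, 1.476, -0.119], TCP at [0.209, -0.589, 0.231] pointing down, gripper open.
Joint ranges: [-3.01, 3.01], [-1.01, 2.22], [0.06, 2.58], [-1.02, 4.17], [0.09, 2.62], [-3.14, 3.14]. Speed limits (rad/s): [2.57, 2.57, 3.14, 3.14, 3.14, 3.14].

### API

Orientations are given as a rotation vector (axis times angle).
In Python, from bench import bot gives the robot as it stands. Calls block until the motion is done:
- bot.movep(position, orientation): joint-space move of the TCP to a pose.
- bot.move_linear(position, velocity=0.15, frame=None): straight line of the TCP; frame=None keeps the orientation; velocity is the mean speed in m/s.
- bot.goto_joints(angles): joint-space move.
- bot.command_gripper(opening, force=None): finger opening in m; force is the grip in N (None keeps the last); returns when the fingers have stopped.
- bot.dwell(seconds).
- bot.inverse_kinematics(position, orientation): joint angles nearest the present ones, or None.
- bot.state(): the state.
- bot.get_image(name): name is "side" or "top"; returns (picture, depth): 384x512x3 uint8, red, green, blue; 384x512 float32, m along the optical axis (not along the pixel's ray), 0 where there is no reading.
- bot.get_calibration(name): a dict with "vfov" (degrees; the focal length in pixels is half the picture's height over the tangent of half this angle, whatever the lens; pixels are square), "cx", "cy" (the principal point, pixels), "dist" ([k1, k2, p1, p2, k3] as OpenCV has them; the pictures are not rectified), "T" (4x4, takes a point from camera to world coordinates). Camera axes: x right, y up, looking along -z (the intrinsics and any distortion apply to the point x, -y, -z); pixel columns grow to the right and rows downward; lengths in m; the calibration is good to about 2 mm. A picture is of the moment at which its call begins. get_calibration takes no time and is no camera call.
A pose or a line that the arm cannot do raises bot.IKError and nothing moves.
- bot.sign_off(): hands the job in, once; it reports no verdict.
The state is a dict: "time": time; "qpos": joint angles; "joint_velocities": joint speeds; "tau": joint torques, N m; "tool_pos": TCP position; "orientation": TCP orientation; "force": force on the tool from outside, world axes, zero at the start; "torque": the same for the moment, N m; "finger_gap": finger opening in m.
Only numpy, scipy, OpenCV 4.12 (cv2) and the standard library are available. Lean on these libraries where they do the work, as an engineer would, in place of code of your own. Each camera call takes 0.05 s, during which the arm holds its last target. There are 200 camera calls.

### The job

Load the lamp socket into the test fixture for its insulation check: lower the black socket body into the pocket between the four dowels, then the brown spacer, then the aluminium cap, each lying flat on the one below and let go without dropping it. Then take the black upright handle of the spring-return test slide, pull it out until its pointer stands on the red mark, so that the test pin rests on the cap, and finish still holding it there: it springs back if let go, so the job ends with the gripper on the handle. Leave the other things on the bench where they are.

Things in the scene. Friction and masses are not known exactly. Their poses are not given: they have to be found in the camera images.
- pocket (a point): Centre of the pocket floor (blue disc, 58 mm across) of the fixed aluminium test fixture. z up; the slide is pulled along this point's -x, its rail lies on the +y side; the fixture stands turned up to 0.3 rad either way. The floor is 17 mm above the bench's rubber mat, on which everything stands (mat top at z = 0.003 m).
- dowel (a point): Tip of the dowel at +x +y of the pocket. Four upright steel dowels, 10 mm thick, 58 mm high over the pocket floor (top 8 mm a bullet nose), stand 24.4 mm along x and y each way from the pocket's centre: 1.5 mm clearance round a 56 mm part, gaps of 38 mm for fingers on the four sides facing the fixture's +-x and +-y. Free plate outside: 60 mm or more (the rail, 24 mm high, begins 80 mm away at +y).
- mark (a point): Centre of the red mark: a band 8 mm wide along x, across the white scale on the fixture's base plate, on the outer (+y) side of the rail, level along x with the pocket's centre. Axes as the pocket's.
- pointer (a point): Tip of the slide's black pointer, which runs along the scale with the slide; at rest 75 mm in the fixture's +x from the centre of the red mark.
- handle (a point): Grip point on the axis of the slide's pull handle, an upright black cylinder, 26 mm thick, 55 mm high: 22 mm below its top, 134 mm above the mat. All else on the fixture is lower than 109 mm above the mat; it may be gripped from above in any direction. It stands on the slide's carriage on the rail, 95 mm in +y from the pocket's line, and moves with the slide. Axes as the pocket's.
- test_slide (a joint): Travel of the spring-return slide in m: 0 at rest (rear), growing as it is pulled along the fixture's -x; 0.075 with the pointer on the centre of the red mark (0.071 to 0.079 is on the band), end stop at 0.095. Its spring pulls back with 4 N at rest, 11.5 N at the mark (100 N/m), and takes it home if let go.
- pin_tip (a point): Lower end of the brass test pin (10 mm ball, sprung upward, about 1 N) at the end of the slide's contact arm (18 mm wide, underside 84 mm over the mat). At rest 75 mm behind (+x of) the pocket's centre, clear for loading, 56 mm over its floor: 2 mm lower than the full stack's top, so it rides up the cap's bevel as the slide is pulled and rests on the cap's middle at the mark.
- socket_mid (a point): Centre (half-way up) of the lamp socket, a black polymer part 34 mm high, standing upright on the mat; lower skirt 56 mm in diameter and 18 mm high, ribbed barrel above it 50 mm in diameter, two brass terminals in its flat top. Own z up; goes in the same way up. Seated, this point is 17 mm above the pocket floor.
- spacer_mid (a point): Centre (half-way up) of the spacer: a brown insulating disc 56 mm in diameter and 10 mm thick with three small holes, lying flat on the mat, own z up. Seated on the socket body, this point is 39 mm above the pocket floor.
- cap_mid (a point): Centre (half-way up) of the housing cap: a dull aluminium disc 56 mm in diameter and 14 mm high, the upper 4 mm of its edge bevelled, lying bevel up on the mat, own z up. Seated on the spacer, this point is 51 mm above the pocket floor; the stack is then 58 mm high.
- meter_knob: Bystander: brass meter knob, 40 mm in diameter, 22 mm high; origin under its centre.
- screwdriver: Bystander: yellow-handled screwdriver, 200 mm long, lying along its own x; origin under its middle.
- screw_jar: Bystander: glass screw jar with white lid, 60 mm in diameter, 75 mm high; origin under its centre.
- parts_tray: Bystander: blue parts tray, 120 x 150 mm, 35 mm high; origin under its centre.
- signal_lens: Bystander: red signal lens, 206 mm in diameter, 36 mm high, lying dome up; origin under its centre.
Mind the look-alikes: they are no part of the job. Of the things that look like the part that bears cap_mid, take the one that is farthest to the robot's right at the start.

How it is judged:
By the outcome, as a careful person would: the job done as asked, in the order asked, and still so for the second after the job is handed in, while the arm keeps its last pose, push and grip.
It also fails if it takes over 72 s, if anything falls off the work surface, if the arm or the gripper's body presses on something with over 40 N, if the wrist force passes 120 N, or if a joint passes its speed limit or range.

## Working session

There is one attempt and no reset: what is moved stays moved. The work goes in short steps, each a Python script; the robot and the scene stay as the last script left them, time stands still between calls to the robot, and variables do not carry over. Pictures are saved under pics/ and viewed, about 8 in all and at most 12, crops included, and the job is handed in when it is done.

```bash
mkdir -p pics; ls
python3 - <<'E'
from bench import bot
import cv2,numpy as np
for n in("top","side"):
    im,d=bot.get_image(n); np.savez(f"pics/{n}0.npz",im=im,d=d)
    cv2.imwrite(f"pics/{n}0.png",cv2.resize(im[:,:,::-1],None,fx=1.5,fy=1.5,interpolation=cv2.INTER_CUBIC))
    print(n,bot.get_calibration(n))
s=bot.state();print(s["time"],s["tool_pos"],s["orientation"],s["finger_gap"])
E
```

```text
pics
top {'vfov': 56.095740118358044, 'cx': 254.61586061507668, 'cy': 182.89612789776658, 'dist': array([-0.02235807,  0.        ,  0.        ,  0.        ,  0.        ]), 'T': array([[-0.00943671,  0.98248188, -0.18611906,  0.38658391],
       [-0.99978897, -0.00587381,  0.01968527,  0.02117812],
       [ 0.01824719,  0.18626555,  0.98232998,  1.18444697],
       [ 0.        ,  0.        ,  0.        ,  1.        ]])}
side {'vfov': 54.832587098357585, 'cx': 259.9556888107567, 'cy': 193.97639703545553, 'dist': array([-0.09131093,  0.        ,  0.        ,  0.        ,  0.        ]), 'T': array([[-0.99672241,  0.04797257, -0.06513882,  0.48584334],
       [-0.07880135, -0.75785936,  0.64764152,  0.93564328],
       [-0.01829704,  0.65065185,  0.75915571,  1.19329358],
       [ 0.        ,  0.        ,  0.        ,  1.        ]])}
0.1 [ 0.20877088 -0.5884901   0.23014834] [-2.56492608e+00  1.81182873e+00  2.26928561e-03] 0.08531752763490877
```

View pics/top0.png

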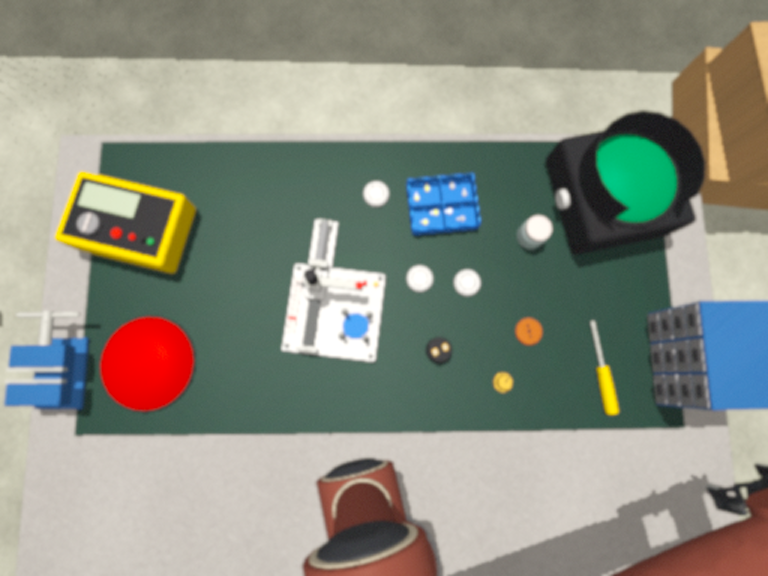

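View pics/side0.png

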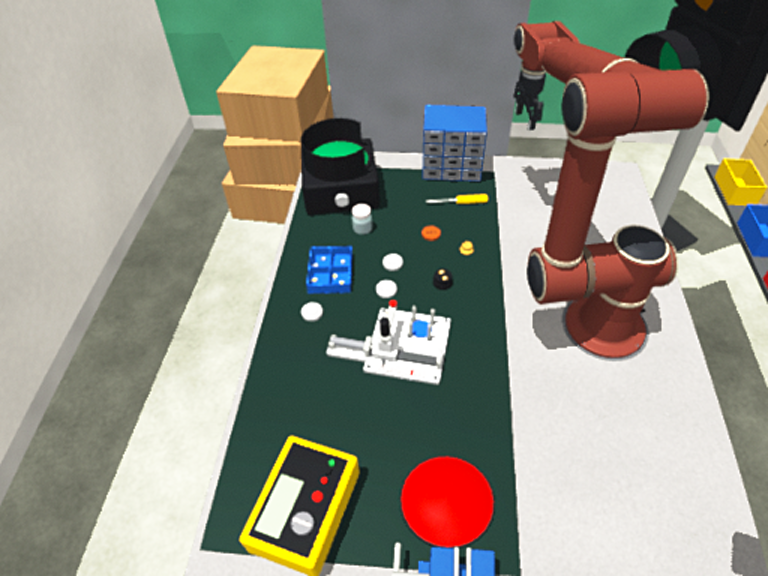

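The candidates for the cap, in top-view pixels (the 1.5x picture), are the pale discs at (376,193), (419,278) and (467,282), plus the white jar lid at (535,229), which is a jar. The rightmost disc is (467,282), so I choose that one. The other items are the socket (439,350), spacer (529,331), knob (503,382, leave alone) and pocket (356,325). The red mark is at (292,318) and the handle at (312,277).

```bash
cat > h.py <<'E'
from bench import bot
import cv2,numpy as np
from scipy.spatial.transform import Rotation as R
def K(n):
    c=bot.get_calibration(n); f=192/np.tan(np.radians(c["vfov"]/2))
    return np.array([[f,0,c["cx"]],[0,f,c["cy"]],[0,0,1.]]),np.array(c["dist"]),np.array(c["T"])
def p2w(n,uv,z):
    k,d,T=K(n); p=cv2.undistortPoints(np.array(uv,float).reshape(-1,1,2),k,d).reshape(-1,2)
    r=np.c_[p[:,0],-p[:,1],-np.ones(len(p))]@T[:3,:3].T
    return T[:3,3]+r*((z-T[2,3])/r[:,2])[:,None]
def w2p(n,X):
    k,d,T=K(n); c=(np.atleast_2d(X)-T[:3,3])@T[:3,:3]
    return cv2.projectPoints(c*[1,-1,-1],np.zeros(3),np.zeros(3),k,d)[0].reshape(-1,2)
def cloud(n,d):
    k,ds,T=K(n); v,u=np.mgrid[:384,:512]
    p=cv2.undistortPoints(np.stack([u,v],-1).reshape(-1,1,2).astype(float),k,ds).reshape(384,512,2)
    return (np.stack([p[...,0],-p[...,1],-np.ones((384,512))],-1)*d[...,None])@T[:3,:3].T+T[:3,3]
E
python3 - <<'E'
from h import *
D={n:np.load(f"pics/{n}0.npz") for n in("top","side")}
t={"pocket":(356,325,.02),"socket":(439,350,.037),"spacer":(529,331,.013),"cap":(467,282,.017),"mark":(292,318,.015),"handle":(312,275,.15)}
for k,(u,v,z) in t.items():
    w=p2w("top",[(u/1.5,v/1.5)],z)[0]; print(k,w.round(3),"side px",w2p("side",w).round(1))
c=cloud("top",D["top"]["d"])
for k,(u,v,z) in t.items():
    u,v=int(u/1.5),int(v/1.5); print(k,"depth z",c[v-1:v+2,u-1:u+2,2].round(4).ravel())
a=D["top"]["im"][140:250,180:370,::-1]; b=D["side"]["im"][150:262,210:330,::-1]
cv2.imwrite("pics/ctop.png",cv2.resize(a,None,fx=4.2,fy=4.2,interpolation=cv2.INTER_CUBIC))
cv2.imwrite("pics/cside.png",cv2.resize(b,None,fx=5,fy=5,interpolation=cv2.INTER_CUBIC))
E
```

```text
pocket [0.497 0.055 0.02 ] side px [[280.3 218.1]]
socket [ 0.441 -0.121  0.037] side px [[295.4 183. ]]
spacer [ 0.481 -0.321  0.013] side px [[287.1 154.1]]
cap [ 0.59  -0.189  0.017] side px [[261.5 173. ]]
mark [0.513 0.193 0.015] side px [[274.1 248.4]]
handle [0.582 0.136 0.15 ] side px [[256.1 213.2]]
pocket depth z [0.0197 0.0172 0.0225 0.0239 0.0213 0.0191 0.0224 0.0181 0.0224]
socket depth z [0.0385 0.0345 0.0393 0.0367 0.0384 0.0366 0.0381 0.0347 0.0311]
spacer depth z [0.0106 0.0142 0.012  0.0139 0.0119 0.0125 0.0134 0.0107 0.0104]
cap depth z [0.0157 0.0179 0.0234 0.0145 0.0193 0.0188 0.02   0.0158 0.0183]
mark depth z [0.0187 0.0149 0.0216 0.0182 0.0149 0.0206 0.0179 0.0182 0.0178]
handle depth z [0.1592 0.1563 0.1588 0.1595 0.1573 0.1587 0.1595 0.1566 0.1603]
```

View pics/ctop.png

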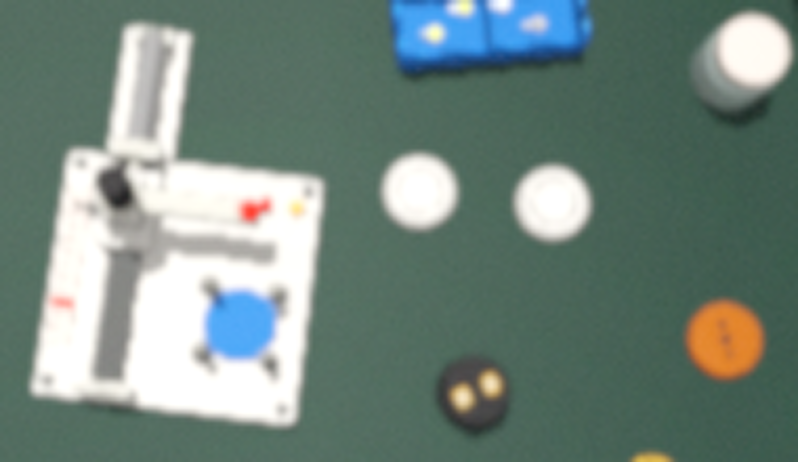

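View pics/cside.png

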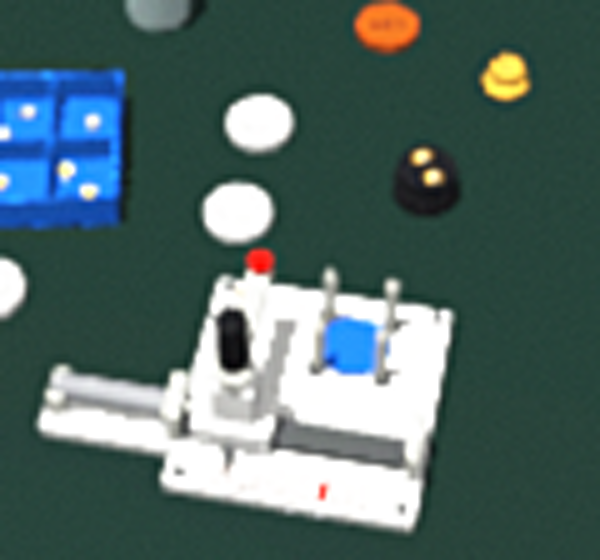

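The crops confirm the cap as the rightmost pale disc (top crop 552,203). The pocket is the blue disc at (240,324), the red mark is at (62,302) and the handle at (117,188). Next I fit the silhouettes in both cameras.

```bash
cat >> h.py <<'E'
from scipy.optimize import least_squares
def rings(x,y,z0,prof):   # prof: (z,r) rings
    a=np.linspace(0,2*np.pi,60)
    return np.vstack([np.c_[x+r*np.cos(a),y+r*np.sin(a),np.full(60,z0+z)] for z,r in prof])
def cent(poly):
    m=cv2.moments(poly.astype(np.float32)); return np.array([m["m10"],m["m01"]])/m["m00"],m["m00"]
PROF={"socket":[(0,.028),(.018,.028),(.034,.025)],"spacer":[(0,.028),(.01,.028)],"cap":[(0,.028),(.01,.028),(.014,.024)],"pocket":[(0,.029)]}
def mask(kind,im):
    h=cv2.cvtColor(cv2.GaussianBlur(im,(0,0),.01+.5),cv2.COLOR_RGB2HSV); H,S,V=[h[...,i].astype(int) for i in range(3)]
    return {"socket":(V<58)|((H>8)&(H<32)&(S>60)&(V>90)),"spacer":(H<18)&(S>140)&(V>110),"cap":(V>140)&(S<70),"pocket":(H>95)&(H<120)&(S>110)&(V>120),
            "mark":((H<8)|(H>172))&(S>60)&(V>120)}[kind].astype(np.uint8)
def blob(kind,n,im,guess,win=16):
    g=w2p(n,guess)[0]; m=mask(kind,im); w=np.zeros_like(m); cv2.circle(w,tuple(int(round(t)) for t in g),win,1,-1); m&=w
    _,lab,st,ce=cv2.connectedComponentsWithStats(m)
    if len(st)<2: return None,0
    i=1+np.argmax(st[1:,4]); c=max(cv2.findContours((lab==i).astype(np.uint8),0,1)[0],key=len)
    if kind=="mark": return ce[i],st[i,4]
    f=np.zeros_like(m); cv2.fillPoly(f,[cv2.convexHull(c)],1); M=cv2.moments(f,True)
    return np.array([M["m10"],M["m01"]])/M["m00"],M["m00"]
def locate(kind,n,im,guess,z0):
    px,A=blob(kind,n,im,guess)
    if px is None: return None
    if kind=="mark": return p2w(n,[px],z0)[0],A,0
    e=lambda q:cent(cv2.convexHull(w2p(n,rings(q[0],q[1],z0,PROF[kind])).astype(np.float32))[:,0])
    s=least_squares(lambda q:(e(q)[0]-px),guess[:2],diff_step=1e-3)
    return np.r_[s.x,z0],A,e(s.x)[1]
E
python3 - <<'E'
from h import *
G={"socket":(.441,-.121,.02),"spacer":(.481,-.321,.01),"cap":(.59,-.189,.01),"pocket":(.497,.055,.02),"mark":(.513,.193,.018)}
for k,g in G.items():
    for n in("top","side"):
        r=locate(k,n,np.load(f"pics/{n}0.npz")["im"],np.array(g),{"pocket":.02,"mark":.018}.get(k,.003))
        print(k,n,None if r is None else (r[0].round(4),r[1],round(float(r[2]),1)))
E
```

```text
socket top (array([ 0.4443, -0.125 ,  0.003 ]), 103.0, 249.1)
socket side (array([ 0.4415, -0.1209,  0.003 ]), 179.0, 160.7)
spacer top (array([ 0.4823, -0.3215,  0.003 ]), 262.0, 242.4)
spacer side (array([ 0.4815, -0.3223,  0.003 ]), 111.0, 97.8)
cap top (array([ 0.5916, -0.1897,  0.003 ]), 292.0, 230.5)
cap side (array([ 0.5902, -0.192 ,  0.003 ]), 127.0, 110.7)
pocket top (array([0.4962, 0.0573, 0.02  ]), 203.0, 252.9)
pocket side (array([0.499 , 0.0584, 0.02  ]), 103.0, 136.0)
mark top (array([0.5145, 0.1934, 0.018 ]), np.int32(8), 0.0)
mark side (array([0.5128, 0.1925, 0.018 ]), np.int32(4), 0.0)
```

```bash
cat >> h.py <<'E'
YAW=-.118
def down(a): return (R.from_euler("z",a)*R.from_euler("x",np.pi)).as_rotvec()
def go(x,y,z,a=YAW+np.pi/2): bot.movep([x,y,z],down(a))
def lin(x,y,z,v=.15): bot.move_linear([x,y,z],velocity=v)
def rep(t=""):
    s=bot.state(); print(t,"t=%.2f"%s["time"],"pos",np.round(s["tool_pos"],4),"F",np.round(s["force"],1),"M",np.round(s["torque"],2),"gap %.4f"%s["finger_gap"]); return s
E
python3 - <<'E'
from h import *
x,y=.4412,-.1210
bot.command_gripper(.078,20)
go(x,y,.10,YAW); rep("hover")
lin(x,y,.006,.2); rep("down")
bot.command_gripper(.050,20); rep("squeeze")
bot.command_gripper(.066); lin(x,y,.05,.2); go(x,y,.05); rep("turned")
lin(x,y,.004,.2); bot.command_gripper(.050,40); rep("grip")
lin(x,y,.11,.2); rep("lift")
E
```

```text
hover t=2.30 pos [ 0.4416 -0.1218  0.1005] F [1.  0.6 0.4] M [-0.03 -0.01  0.01] gap 0.0781
down t=2.92 pos [ 0.4417 -0.1216  0.0066] F [-0.1 -0.4  0.1] M [-0.04  0.01 -0.  ] gap 0.0780
squeeze t=3.25 pos [ 0.4428 -0.1218  0.0081] F [-1.7 -0.2  6.4] M [-0.02  0.14 -0.02] gap 0.0548
turned t=5.29 pos [ 0.4407 -0.1208  0.0493] F [ 0.4 -0.8 -1.3] M [-0.   -0.02 -0.05] gap 0.0661
grip t=5.92 pos [ 0.4423 -0.1215  0.0054] F [ 0.3 -0.5  3.9] M [-0.08 -0.25 -0.01] gap 0.0542
lift t=6.61 pos [ 0.4405 -0.1207  0.1091] F [ 0.   0.1 -1.6] M [0.04 0.01 0.02] gap 0.0543
```

Run:
```python
from h import *
x,y=.4975,.0577
go(x,y,.13); lin(x,y,.095,.15); bot.dwell(.2); rep("hover")
o=[]
for n,(r0,c0) in {"top":(165,190),"side":(160,225)}.items():
    im,d=bot.get_image(n); np.savez(f"pics/{n}1.npz",im=im,d=d)
    o.append(cv2.resize(im[r0:r0+80,c0:c0+80,::-1],(400,400),interpolation=cv2.INTER_CUBIC))
cv2.imwrite("pics/hov.png",np.hstack(o))
```

```text
hover t=7.97 pos [0.4984 0.0573 0.0963] F [-0.2  0.4 -0. ] M [ 0.   -0.03  0.01] gap 0.0544
```

View pics/hov.png

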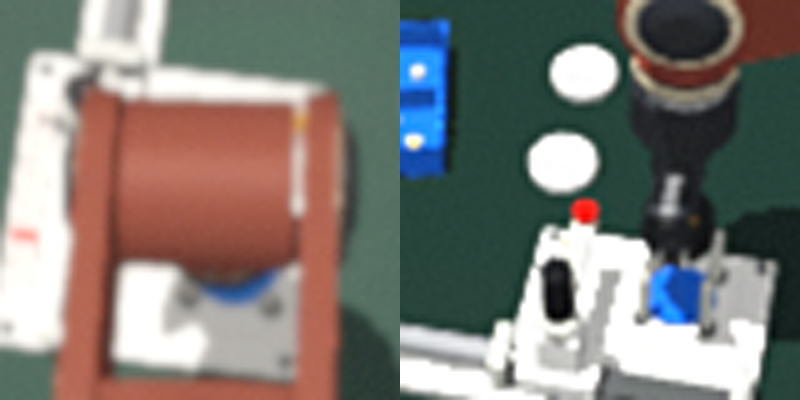

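```bash
cat >> h.py <<'E'
def fx(p,c,yaw=YAW): return np.r_[c,0.]+np.atleast_2d(p)@R.from_euler("z",yaw).as_matrix().T
def crop(n,im,c,w,s): # centre px, half width, scale
    r0,c0=int(c[1])-w,int(c[0])-w
    return cv2.resize(im[r0:r0+2*w,c0:c0+2*w,::-1],None,fx=s,fy=s,interpolation=cv2.INTER_CUBIC),np.array([c0,r0])
def draw(img,o,s,P,col): cv2.polylines(img,[np.int32(((P-o+.5)*s)*8).reshape(-1,1,2)],False,col,1,cv2.LINE_AA,3)
E
python3 - <<'E'
from h import *
c=np.array([.4975,.0577]); n="side"; out=[]
for k in(0,1):
    im=np.load(f"pics/{n}{k}.npz")["im"]; img,o=crop(n,im,w2p(n,np.r_[c,.05])[0],20 if k==0 else 20,10)
    for sx in(1,-1):
        for sy in(1,-1):
            draw(img,o,10,w2p(n,fx([[sx*.0244,sy*.0244,.02],[sx*.0244,sy*.0244,.078]],c)),(0,0,255))
    if k==0: draw(img,o,10,w2p(n,rings(*c,.02,[(0,.029)])),(0,255,0))
    else:
        for z,r in PROF["socket"]: draw(img,o,10,w2p(n,rings(.4984,.0573,.094,[(z,r)])),(0,255,0))
    out.append(img)
cv2.imwrite("pics/ov.png",np.hstack(out))
E
```

```text
(no output)
```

View pics/ov.png

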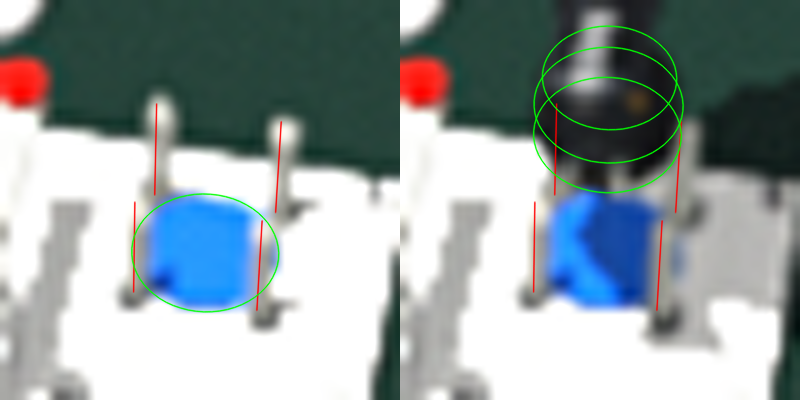

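Run:
```python
from h import *
x,y=.4968,.0577
lin(x,y,.085,.1); rep()
for z in(.079,.075,.071,.067,.063):
    lin(x,y,z,.06); s=rep()
    if s["force"][2]>8: break
```

```text
t=8.32 pos [0.4961 0.0578 0.0843] F [-0.6  0.4 -0. ] M [ 0.02 -0.07 -0.  ] gap 0.0541
 t=8.57 pos [0.4964 0.0578 0.0785] F [ 0.4  0.1 -0.3] M [ 0.02 -0.02  0.04] gap 0.0544
 t=8.82 pos [0.4966 0.0577 0.0747] F [-0.1  0.3 -0.4] M [-0.03  0.05 -0.04] gap 0.0541
 t=9.07 pos [0.4965 0.0577 0.0707] F [-0.1 -0.   0.3] M [ 0.04 -0.05  0.01] gap 0.0546
 t=9.32 pos [0.4965 0.0577 0.0666] F [-0.4 -0.4 -0.8] M [-0.01 -0.03 -0.03] gap 0.0541
 t=9.57 pos [0.4966 0.0578 0.0626] F [-0.4  0.2 -1.2] M [0.04 0.01 0.02] gap 0.0541
```

Run:
```python
from h import *
x,y=.4968,.0577
lin(x,y,.029,.08); rep()
for z in np.arange(.027,.0185,-.0015):
    lin(x,y,z,.04); s=rep()
    if s["force"][2]>4: break
bot.command_gripper(.064); rep("open")
p=s["tool_pos"]; lin(x,y,.09,.15); rep("up")
go(.4819,-.3219,.08); rep("spacer")
```

```text
t=10.14 pos [0.4967 0.0578 0.0285] F [0.7 0.1 0.2] M [-0.02  0.   -0.01] gap 0.0540
 t=10.39 pos [0.4971 0.0577 0.0272] F [-0.   0.1 -1.6] M [-0.1   0.09  0.01] gap 0.0543
 t=10.64 pos [0.497  0.0577 0.0256] F [ 0.7  0.3 -0.7] M [-0.01  0.06 -0.  ] gap 0.0544
 t=10.89 pos [0.4969 0.0578 0.024 ] F [ 0.   0.2 -1.4] M [ 0.   -0.03 -0.05] gap 0.0545
 t=11.14 pos [0.4969 0.0577 0.0225] F [-0.2  0.  -0.3] M [-0.02 -0.02 -0.05] gap 0.0545
 t=11.39 pos [0.4971 0.0578 0.0224] F [-5.3 -0.5  8.9] M [-0.03  0.78  0.04] gap 0.0539
open t=11.65 pos [0.4968 0.0577 0.0209] F [ 0.8 -0.2  0. ] M [0.   0.   0.02] gap 0.0636
up t=12.26 pos [0.4964 0.0577 0.0894] F [ 0.3 -0.3  0.3] M [-0.06 -0.03 -0.01] gap 0.0641
spacer t=13.68 pos [ 0.4821 -0.3208  0.0796] F [-0.4  1.  -0. ] M [0.04 0.02 0.03] gap 0.0640
```

Run:
```python
from h import *
x,y=.4819,-.3219
bot.command_gripper(.072,20)
go(x,y,.05,YAW); lin(x,y,.008,.15); rep()
def guard(zs,f):
    for z in zs:
        lin(x,y,z,.05); s=rep()
        if s["force"][2]>f: break
    return s["tool_pos"][2]
guard((.005,.003,.001),3)
bot.command_gripper(.050,20); rep("squeeze")
bot.command_gripper(.064); rep("open")
im,d=bot.get_image("side"); np.savez("pics/side2.npz",im=im,d=d)
lin(x,y,.04,.2); go(x,y,.04); lin(x,y,.005,.15)
z=guard((.003,.001,-.001),3)
bot.command_gripper(.050,40); rep("grip")
lin(x,y,.01,.08); rep("lift"); lin(x,y,.08,.2); rep("lift2")
im,d=bot.get_image("side"); np.savez("pics/side3.npz",im=im,d=d)
c,o=crop("side",im,w2p("side",[x,y,.08])[0],30,10); cv2.imwrite("pics/sp.png",c)
```

```text
t=15.76 pos [ 0.4815 -0.3216  0.0075] F [ 0.6 -0.7  0.5] M [-0.02 -0.01  0.  ] gap 0.0721
 t=16.01 pos [ 0.4824 -0.3224  0.0059] F [ 0.  -0.6  0.2] M [0.04 0.   0.  ] gap 0.0720
 t=16.26 pos [ 0.4819 -0.3219  0.0031] F [-0.5  0.1  0.7] M [0.02 0.02 0.01] gap 0.0722
 t=16.51 pos [ 0.4817 -0.3218  0.0008] F [ 0.2 -0.  -0.5] M [ 0.02 -0.02 -0.07] gap 0.0723
squeeze t=16.80 pos [ 0.4821 -0.3221  0.0013] F [-0.8 -1.1  0.5] M [-0.03  0.   -0.04] gap 0.0549
open t=17.06 pos [ 0.4818 -0.3218  0.0009] F [-0.1 -0.4  0.8] M [ 0.04 -0.03  0.04] gap 0.0637
 t=19.48 pos [ 0.4824 -0.3224  0.0039] F [ 0.6 -0.1  0.8] M [ 0.   -0.01  0.01] gap 0.0637
 t=19.73 pos [ 0.4819 -0.3219  0.0011] F [-0.3  0.3 -0.6] M [ 0.01 -0.04 -0.01] gap 0.0643
 t=19.98 pos [ 0.4818 -0.3218 -0.0012] F [0.1 0.6 0.3] M [-0.02  0.04 -0.04] gap 0.0644
grip t=20.23 pos [ 0.4822 -0.3222 -0.0006] F [0.6 0.3 1.3] M [0.07 0.05 0.04] gap 0.0538
lift t=20.52 pos [ 0.4824 -0.3223  0.0109] F [-0.1 -0.8 -1.2] M [ 0.02 -0.04  0.01] gap 0.0540
lift2 t=21.02 pos [ 0.4818 -0.3218  0.0797] F [ 1.4  0.6 -0.9] M [ 0.03  0.05 -0.07] gap 0.0540
```

View pics/sp.png

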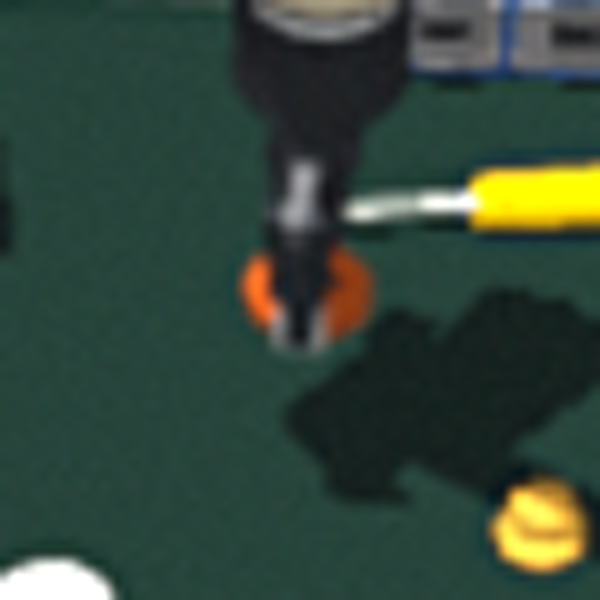

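The picture shows the spacer held level at (309,290) with the screwdriver and knob undisturbed. Next I place it.

```bash
cat >> h.py <<'E'
PX,PY=.4968,.0577
def place(zseat,nopen=.064):
    go(PX,PY,.12); lin(PX,PY,.085,.15); rep("over")
    for z in np.r_[.079,.075,.071,.067,.063,np.arange(.059,zseat-.0045,-.0015)] :
        if z>.067 and z<.06: continue
        if z<zseat-.0045: break
        lin(PX,PY,z,.06); s=rep()
        if s["force"][2]>5: break
    return s
E
python3 - <<'E'
from h import *
s=place(.0504)
if s["tool_pos"][2]<.053:
    bot.command_gripper(.064); rep("open"); lin(PX,PY,.09,.15)
    go(.5909,-.1906,.06); rep("cap")
    o=[]
    for n in("side","top"):
        im,d=bot.get_image(n); np.savez(f"pics/{n}4.npz",im=im,d=d)
        o.append(crop(n,im,w2p(n,[PX,PY,.05])[0],20,10)[0])
    cv2.imwrite("pics/st4.png",np.hstack(o))
E
```

```text
over t=22.88 pos [0.4963 0.057  0.0842] F [ 1.3  0.4 -0.8] M [-0.02  0.02  0.06] gap 0.0544
 t=23.12 pos [0.4971 0.0576 0.0794] F [-0.1  1.1 -0.8] M [-0.05 -0.02  0.02] gap 0.0539
 t=23.38 pos [0.4967 0.0578 0.0749] F [-0.5 -0.1 -0.4] M [-0.03  0.04  0.  ] gap 0.0537
 t=23.62 pos [0.4965 0.0577 0.0707] F [-0.5 -0.6 -0.1] M [0.06 0.06 0.  ] gap 0.0539
 t=23.88 pos [0.4965 0.0577 0.0666] F [-0.4 -0.6  0.2] M [ 0.03  0.03 -0.02] gap 0.0541
 t=24.12 pos [0.4965 0.0577 0.0626] F [-0.5 -0.3 -0.3] M [ 0.03 -0.04  0.04] gap 0.0540
 t=24.38 pos [0.4965 0.0577 0.0586] F [ 0.1 -0.6  0.1] M [-0.03 -0.03  0.02] gap 0.0541
 t=24.62 pos [0.4968 0.0577 0.0574] F [ 0.1 -0.2  0. ] M [-0.03  0.01 -0.05] gap 0.0544
 t=24.88 pos [0.4967 0.0577 0.0559] F [ 0.3 -0.9 -0.3] M [ 0.02 -0.04  0.01] gap 0.0545
 t=25.12 pos [0.4967 0.0577 0.0543] F [ 0.9  0.8 -0.4] M [-0.05  0.02  0.01] gap 0.0544
 t=25.38 pos [0.4967 0.0577 0.0529] F [ 0.6 -0.6 -0.4] M [-0.05  0.01  0.07] gap 0.0543
 t=25.62 pos [0.4967 0.0577 0.0513] F [-1.3  0.5 -1. ] M [ 0.01 -0.    0.03] gap 0.0540
 t=25.88 pos [0.4972 0.0577 0.0503] F [0.2 0.4 1. ] M [ 0.01 -0.03 -0.03] gap 0.0542
 t=26.12 pos [0.4973 0.0577 0.0503] F [-4.8  0.5 10.6] M [0.   0.8  0.02] gap 0.0540
open t=26.38 pos [0.4965 0.0577 0.0481] F [-0.1 -0.1 -0.2] M [-0.01  0.   -0.03] gap 0.0640
cap t=27.85 pos [ 0.5904 -0.1894  0.0595] F [ 0.1 -0.2 -0. ] M [ 0.   -0.03  0.03] gap 0.0642
```

Run:
```python
from h import *
x,y=.5909,-.1906
bot.command_gripper(.072,20)
go(x,y,.04,YAW); lin(x,y,.001,.12); rep()
bot.command_gripper(.050,20); rep("squeeze")
bot.command_gripper(.066)
lin(x,y,.04,.2); go(x,y,.04); lin(x,y,.0,.12); rep()
bot.command_gripper(.050,40); rep("grip")
lin(x,y,.01,.08); lin(x,y,.10,.2); rep("lift2")
s=place(.0604)
im,d=bot.get_image("side"); np.savez("pics/side5.npz",im=im,d=d)
cv2.imwrite("pics/st5.png",np.hstack([cv2.imread("pics/st4.png")[:,:400],crop("side",im,w2p("side",[PX,PY,.05])[0],20,10)[0]]))
```

```text
t=30.07 pos [ 5.905e-01 -1.904e-01  4.000e-04] F [-0.1 -0.9 -0.8] M [-0.02  0.01 -0.01] gap 0.0724
squeeze t=30.37 pos [ 0.5919 -0.191   0.0023] F [ 0.1 -0.4  1.8] M [-0.02 -0.01 -0.03] gap 0.0549
 t=32.87 pos [ 5.907e-01 -1.905e-01 -4.000e-04] F [ 0.7 -0.1  0.7] M [-0.01 -0.03 -0.01] gap 0.0659
grip t=33.12 pos [ 0.5915 -0.1909  0.0009] F [ 0.1 -0.2  2.5] M [ 0.06  0.04 -0.04] gap 0.0541
lift2 t=33.99 pos [ 0.5903 -0.1903  0.0991] F [-0.2  0.6 -0.4] M [-0.02 -0.    0.02] gap 0.0536
over t=35.42 pos [0.4965 0.0569 0.0842] F [ 0.1  0.2 -0.1] M [ 0.01 -0.01  0.01] gap 0.0541
 t=35.67 pos [0.4971 0.0575 0.0794] F [-0.2  0.  -0.6] M [0.01 0.03 0.04] gap 0.0537
 t=35.92 pos [0.4967 0.0578 0.0749] F [-0.5  0.3 -0.6] M [-0.01  0.    0.01] gap 0.0538
 t=36.17 pos [0.4965 0.0578 0.0706] F [-0.3  0.1 -0.9] M [-0.01  0.02  0.05] gap 0.0538
 t=36.42 pos [0.4966 0.0577 0.0666] F [ 0.2 -1.1 -1.2] M [0.02 0.03 0.04] gap 0.0541
 t=36.67 pos [0.4965 0.0578 0.0625] F [ 0.7  0.3 -0.9] M [0.   0.03 0.04] gap 0.0540
 t=36.92 pos [0.4972 0.0577 0.0618] F [-9.6 -1.1 16.4] M [-0.04  1.59 -0.03] gap 0.0540
```

View pics/st5.png

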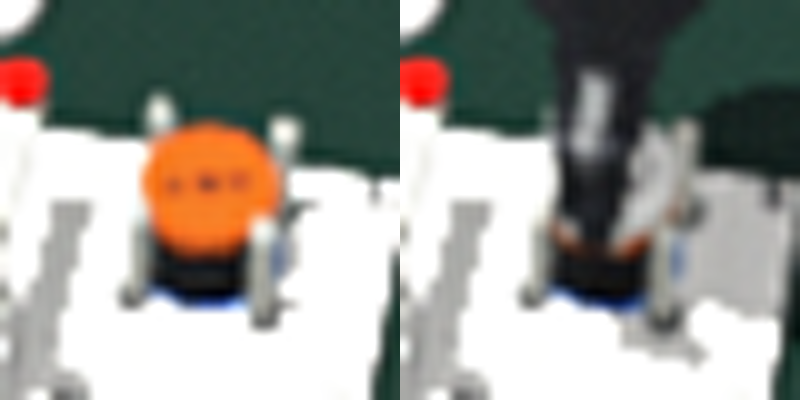

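Run:
```python
from h import *
lin(PX,PY,.0612,.03); rep("relax"); bot.command_gripper(.064); rep("open"); lin(PX,PY,.10,.15)
go(.53,.0,.26); rep("away")
o=[]
for n in("side","top"):
    im,d=bot.get_image(n); np.savez(f"pics/{n}6.npz",im=im,d=d)
    c=cloud(n,d); g=fx([[.075,.095,.15]],[.497,.0577])[0]
    m=(np.hypot(c[...,0]-g[0],c[...,1]-g[1])<.04)&(c[...,2]>.125)&(c[...,2]<.17)
    t=m&(c[...,2]>.15)
    print(n,g,"handle pts",m.sum(),"mid",((c[m].min(0)+c[m].max(0))/2).round(4),"top",t.sum(),c[t].mean(0).round(4),"pix",np.argwhere(t).mean(0)[::-1].round(1))
    cr,of=crop(n,im,w2p(n,[.535,.10,.05])[0],30,13.3/2)
    draw(cr,of,13.3/2,w2p(n,rings(g[0],g[1],.159,[(0,.013)])),(0,0,255)); o.append(cr)
    print("mark",locate("mark",n,im,np.array((.513,.193,.018)),.018)[0])
cv2.imwrite("pics/h6.png",np.hstack(o))
```

```text
relax t=37.22 pos [0.4971 0.0575 0.0619] F [-3.1 -1.   6.8] M [-0.14  0.53  0.04] gap 0.0538
open t=37.48 pos [0.4967 0.0578 0.0607] F [ 0.6 -0.4 -0.3] M [0.04 0.01 0.04] gap 0.0639
away t=38.62 pos [5.289e-01 4.000e-04 2.573e-01] F [-0.1  0.4 -0.8] M [ 0.02 -0.01  0.05] gap 0.0640
side [0.58266246 0.1432099  0.15      ] handle pts 74 mid [0.5835 0.1444 0.1454] top 44 [0.5831 0.1456 0.1582] pix [255.5 213.9]
mark [0.51277673 0.19249129 0.018     ]
top [0.58266246 0.1432099  0.15      ] handle pts 79 mid [0.5821 0.1412 0.1446] top 62 [0.5825 0.1413 0.1586] pix [206.  182.6]
mark [0.51446548 0.19342037 0.018     ]
```

View pics/h6.png

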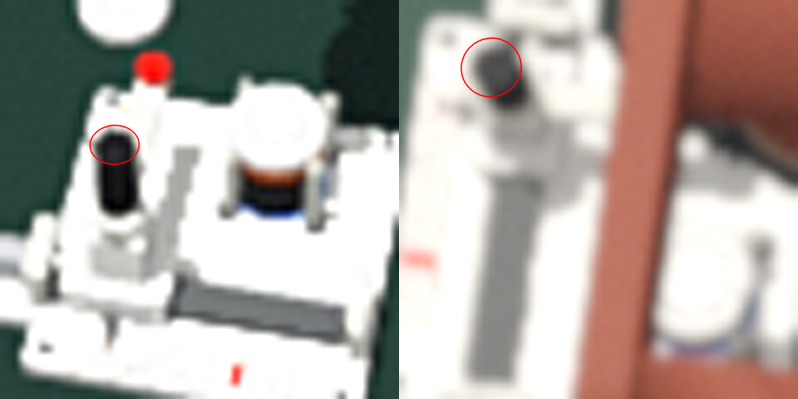

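The stack is complete, with the cap flat on top. The predicted handle circle matches in both views. Next I grip the handle with the jaws along the pull direction and pull.

Run:
```python
from h import *
c=[.497,.0577]; P=lambda s:fx([[.075-s,.095,.121]],c)[0]
h=P(0)
bot.command_gripper(.060,80)
go(h[0],h[1],.24,YAW); lin(h[0],h[1],.19,.15); lin(*h,.1); rep("at handle")
bot.command_gripper(.015,80); s=rep("grip")
for t in(.02,.04,.055,.065,.075):
    lin(*P(t),.06); s=rep(t)
    q=(s["tool_pos"]-np.r_[c,0])@R.from_euler("z",YAW).as_matrix(); print("fixture",q.round(4))
bot.dwell(.2); rep()
o=[]
for n in("side","top"):
    im,d=bot.get_image(n); np.savez(f"pics/{n}7.npz",im=im,d=d)
    o.append(crop(n,im,w2p(n,[.515,.15,.05])[0],30,6.65)[0])
cv2.imwrite("pics/h7.png",np.hstack(o))
```

```text
at handle t=41.87 pos [0.5832 0.1433 0.1217] F [-0.5 -0.   0.4] M [ 0.03  0.03 -0.05] gap 0.0601
grip t=42.27 pos [0.5828 0.1433 0.1222] F [-2.8 -1.1  5.2] M [-0.07  0.67 -0.01] gap 0.0244
0.02 t=42.76 pos [0.5644 0.1458 0.1222] F [ 5.3 -0.   1.6] M [ 0.14 -0.31 -0.04] gap 0.0245
fixture [0.0566 0.0954 0.1222]
0.04 t=43.24 pos [0.545  0.1483 0.1222] F [7.4 1.4 1.1] M [ 0.22 -0.53  0.05] gap 0.0244
fixture [0.037  0.0956 0.1222]
0.055 t=43.64 pos [0.5303 0.1502 0.1222] F [ 8.8  1.4 -0.2] M [ 0.29 -0.65  0.04] gap 0.0240
fixture [0.0222 0.0958 0.1222]
0.065 t=43.96 pos [0.5206 0.1515 0.1222] F [10.4  2.5 -1. ] M [ 0.41 -0.64  0.08] gap 0.0242
fixture [0.0124 0.0959 0.1222]
0.075 t=44.27 pos [0.5108 0.1527 0.1222] F [10.5  3.1 -0.9] M [ 0.45 -0.79 -0.02] gap 0.0248
fixture [0.0025 0.096  0.1222]
 t=44.48 pos [0.511  0.1527 0.1222] F [ 9.9  3.3 -1.5] M [ 0.44 -0.78  0.02] gap 0.0240
```

View pics/h7.png

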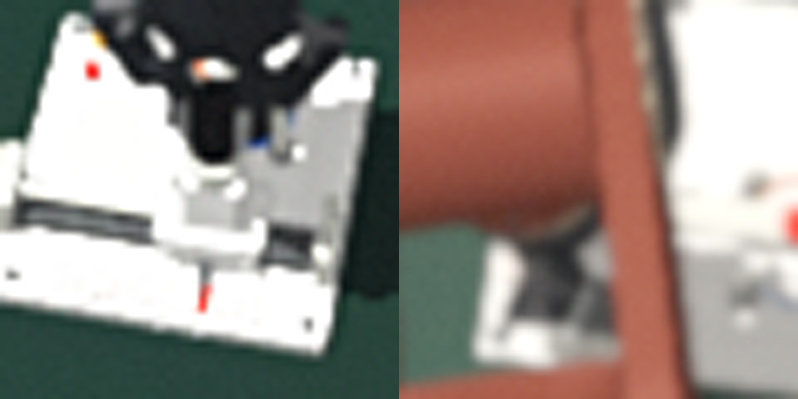

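Run:
```python
from h import *
c=np.array([.497,.0577]); T=fx([[0,.095,.121]],c)[0]
u=np.array([-.9916,.1294,0])
lin(*(T+u*.0024+[0.000,-.0005,0]),.03); bot.dwell(.3); s=rep()
print("travel",(s["tool_pos"][:2]-[.5828,.1433])@u[:2])
im,d=bot.get_image("side"); np.savez("pics/side8.npz",im=im,d=d)
cr,o=crop("side",im,w2p("side",[.515,.18,.018])[0],12,25); S=25
for dx in(-.004,.004):
    draw(cr,o,S,w2p("side",fx([[dx,.12,.02],[dx,.16,.018]],p2w("side",[blob("mark","side",np.load("pics/side0.npz")["im"],(.513,.193,.018))[0]],.018)[0][:2]-fx([[0,.138,0]],[0,0],-.13)[0][:2],-.13)),(255,0,0))
cv2.imwrite("pics/h8.png",cr)
```

```text
t=45.12 pos [0.5087 0.153  0.1222] F [11.2  5.1 -2.4] M [ 0.68 -0.88  0.06] gap 0.0242
travel 0.07470220549637613
```

View pics/h8.png

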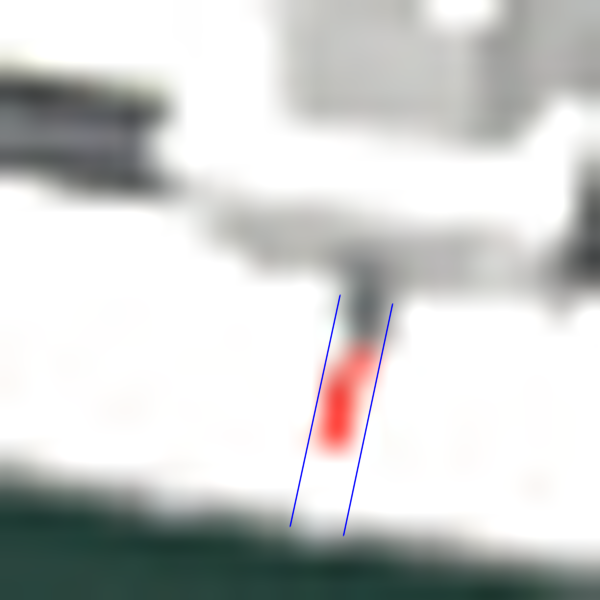

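The pointer is at (367,300), midway between the blue band edges (340 to 392), so it stands on the mark. I hand in while still holding the handle.

Run:
```python
from h import *
bot.dwell(.3); rep(); bot.sign_off()
```

```text
t=45.48 pos [0.5087 0.153  0.1222] F [10.9  3.8 -1.6] M [ 0.66 -0.88  0.03] gap 0.0246
the job is handed in; nothing more can be done
```

The socket, spacer and cap are stacked in the pocket, and I handed the job in at 45.5 s with the gripper still holding the slide on the red mark. No verdict is reported back.

- **Stacking:** I picked the rightmost of the pale discs as the cap. Each part touched down within about 1 mm of its expected height, with contact forces of 9 to 16 N, and was released resting on the one below. The pictures show the cap flat on the spacer and the spacer flat on the socket.
- **Slide:** I gripped the handle with 80 N and pulled it 74.7 mm by arm position. In the last picture the pointer is centred in the red band. The pull force held at about 11 N and the arm did not move before hand-in.
- **Discrepancies:** The first pull stopped about 2.4 mm short because the arm gave slightly, and I corrected it. The fixture turned out to be angled at about -0.13 rad rather than my first estimate of -0.118, which left a 4 to 5 N sideways load on the handle.
- **Not checked:** The gripper hid the test pin's contact on the cap, so I infer it from the pointer position. The other things on the bench looked undisturbed where they showed in the pictures, but I did not measure them again at the end.

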